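# Stopper and close a glaze jug at its V stop

## Robot

A 7-joint arm with a two-finger parallel gripper is mounted at the origin on the work surface. World frame = base frame: x ahead of the robot, y to its left, z up, the work surface at z = 0. Lengths are in mm, angles in rad, forces in N, time in s.
With the tool pointing down it reaches from about 350 to 900 mm from the base axis. Payload 19.9 kg.
Tool frame: the origin (TCP) lies midway between the tips of the shut fingers; the grasp point (between the pads) lies 19 mm behind it (r.grip_point_offset is the distance from the TCP to the grasp point, in mm); z points along the fingers, y is the line along which they close (so a half turn about z gives the same grasp; the last joint's range is limited). The gripper opens to 85 mm and grips with 20 to 120 N. Pads are 22 mm wide; open, the fingers measure 114 mm over their backs; the gripper's body (76 mm by 85 mm) begins 54 mm behind the grasp point. The pads swing forward as they close: fully open they stand 13 mm farther back than shut.
Start: joints at [-1.355, 0.417, -0.01, 1.614, 0.005, 1.111, -0.053], TCP at [159.336, 604.329, 231.26] pointing down, gripper open.
Joint ranges: [-2.81, 2.81], [-0.39, 2.02], [-1.27, 1.25], [0.06, 2.57], [-1.19, 4.33], [0.19, 2], [-2.82, 2.82]. Speed limits (rad/s): [1.89, 1.89, 2.39, 2.39, 3.01, 3.01, 3.01].

## Interface

Orientations are given as a unit quaternion [w, x, y, z].
In Python, from bench import r, viewer gives the robot as it stands.
- The arm moves only by the tool servo_tool, never from a script. Its argument "targets" is a list of rows, each a list of 7 numbers: the shift along the tool's x, y, z normalised to -1 to 1, where 1 is 0.02 m, then the turn, a rotation vector about the tool's x, y, z normalised to -1 to 1, where 1 is 0.08 rad, then the opening, from 0 (shut) to 1 (fully open). In form: [[dx, dy, dz, wx, wy, wz, jaw], ...]. A call has exactly 8 rows; each row shifts and turns the commanded pose from where the row before left it, along the tool's axes as they then stand; what a row does not reach is not made up. A row lasts 1/8 s, in which the tool goes at most 62.5 mm and 10.7 degrees, less where a joint would pass 70% of its speed; a pose out of reach is approached as far as the arm can. A call with a number of a shift or a turn outside -1 to 1 is refused whole. A call with a gripper value outside its range is refused whole. The fingers move at their own pace and stop on an object; "newtons" is the grip in N (left out, the last holds). Time passes only in rows, so rows that do not move let the fingers close, or fill a call up. It gives the time, the measured TCP pose, the force, the opening and the grip force at its end, in the units of the state.
- r.state(): the state, without advancing time (a new reading comes with each control period).
- viewer.snapshot(name): name is "scene" or "top" or "wrist"; returns a dict with "pixels" (480x640x3 uint8, red, green, blue), "vertical_fov" (degrees; the focal length in pixels is half the picture's height over the tangent of half this angle, whatever the lens; pixels are square), "cx", "cy" (the principal point, pixels), "origin" and "orientation" of the camera in the world. Camera axes: x right, y up, looking along -z (the intrinsics and any distortion apply to the point x, -y, -z); pixel columns grow to the right and rows downward; lengths in mm; the calibration is good to about 2 mm. A picture is of the moment at which its call begins. There is no depth.
- r.close_job(): hands the job in; it is judged then, once.
The state is a dict: "time": time; "joint_pos": joint angles; "qd": joint speeds; "effort": joint torques, N m; "position": TCP position; "eef_rot": TCP orientation; "contact_force": force on the tool from outside, world axes, zero at the start; "ft_torque": the same for the moment, N m; "finger_gap": opening from 0.0 (shut) to 1.0 (fully open); "grasp_force": force on a finger pad.
Only numpy, scipy, OpenCV 4.12 (cv2) and the standard library are available. Lean on these libraries where they do the work, as an engineer would, in place of code of your own. Each camera call takes 0.05 s, during which the arm holds its last target. There are 200 camera calls.

## Task

Close up the white glaze jug for storage: first slide it along the bench, without lifting it, until it is fully home against both arms of the aluminium V stop. Then take the red stopper from the wooden rack and lower it, held and not dropped, into the jug's open neck until its flange rests on the rim all round, and let go of it; only after that, so that the air can escape, push the orange vent cap fully down. Keep the jug upright and in the V stop, and leave the blue stopper, the terracotta jug, the glaze jar and the brush where they are.

Things in the scene. Friction and masses are not known exactly. Their poses are not given: they have to be found in the camera images.
- jug: round white plastic tub with a blue band, 140 mm in diameter, flat top 95 mm high, loose, about 0.8 kg, too wide to grasp. Origin: centre of its underside; z up. On its top: the open filler neck (centre at x = -26 mm in the jug's frame, rim 135 mm high, outer diameter 56 mm, bore 44 mm, 40 mm deep) and the orange vent cap (centre at x = +36 mm)
- neck_rim (a point): centre of the mouth of the jug's filler neck, 135 mm above the jug's underside; z up out of the neck
- vent_top (a point): centre of the top face of the orange round vent cap (34 mm in diameter) on the jug; when the cap is up it is 140 mm above the jug's underside, pushed fully down 128 mm
- vent_cap (a joint): travel of the vent cap along its vertical slide: 0 is fully up, 0.012 m is fully down; friction holds it where it is left (about 4 N to move it)
- v_stop: fixed V-shaped stop on a thin blue mat: two aluminium arms 100 mm long, 16 mm thick, 45 mm high, a yellow block at its point. It opens to its own -x; the arms' inner faces are tangent to a circle of radius 71 mm about its origin, at 50 degrees either side of its x axis. Origin: on the bench, where the jug's axis stands when the jug is home; z up
- stop_seat (a point): the point on the bench where the jug's axis stands when the jug is home against both arms (same as the origin of v_stop)
- rack: fixed wooden block 190 x 85 x 50 mm with two through holes of 45 mm at x = -46 and +46 mm in its frame; a stopper hangs in each by its flange. Origin: centre of the underside, z up, long side along x
- red_stopper: red stopper, 80 mm tall, upright in one of the rack's holes. Origin: centre of the plug's tip, z up along its axis. Tapered plug from 26 mm diameter at the tip to 40 mm at 34 mm height; flange 60 mm wide from 34 to 40 mm; round knob 36 mm in diameter from 51 to 76 mm, to grasp. In the rack the origin is 16 mm above the bench; seated in the neck, 34 mm below the rim
- blue_stopper: bystander: blue stopper of the same height, flange and knob, but a slimmer plug (20 to 30 mm), in the other hole of the rack. Origin: centre of the plug's tip
- clay_jug: bystander: terracotta jug 162 mm tall, 104 mm in diameter, with an ear handle. Origin: centre of the underside
- glaze_jar: bystander: jar with a green cap, 66 mm in diameter, 85 mm tall. Origin: centre of the underside
- brush: bystander: flat brush lying on the bench along its x axis, about 200 mm long. Origin: underside, near the middle

How it is judged (in metres and radians):
On the way, in this order (a step that is already met when the one before it is completed fails the run):
1. the jug stands in the V stop, within 10 mm of home, with the vent cap still up (less than 6 mm down) (horizontal distance between jug and stop_seat below 0.01 m and angle between jug's own z axis and vertical below 0.06 rad and height (world z) of jug below 0.008 m and value of joint vent_cap below 0.006 m), for 0.2 s.
2. the red stopper is held by the gripper with its tip at least 10 mm inside the neck of the docked jug, the vent cap still up (all of step 1 and z of red_stopper in the frame of neck_rim between -0.038 and -0.01 m and horizontal distance between red_stopper and neck_rim below 0.01 m and contact force between the fingers and red_stopper above 0.5 N), for 0.2 s.
3. the red stopper is fully seated and released, the vent cap still up (z of red_stopper in the frame of neck_rim between -0.038 and -0.031 m and horizontal distance between red_stopper and neck_rim below 0.006 m and angle between the z axis of red_stopper and the z axis of jug, either way round below 0.08 rad and contact force between the fingers and red_stopper below 0.1 N and value of joint vent_cap below 0.006 m), for 0.2 s.
4. the vent cap is pushed at least 10 of its 12 mm down (value of joint vent_cap above 0.01 m), for 0.1 s.
At the end, for the whole second after the job is handed in: The jug stands upright and at rest on the bench, its axis within 10 mm of the V stop's home point; the red stopper is in its neck with the flange within 3 mm of the rim, centred within 6 mm and in line within 0.08 rad; the vent cap is at least 10 mm down (horizontal distance between jug and stop_seat below 0.01 m and angle between jug's own z axis and vertical below 0.06 rad and height (world z) of jug below 0.008 m and z of red_stopper in the frame of neck_rim between -0.038 and -0.031 m and horizontal distance between red_stopper and neck_rim below 0.006 m and angle between the z axis of red_stopper and the z axis of jug, either way round below 0.08 rad and value of joint vent_cap above 0.01 m and linear speed of each of jug, red_stopper below 0.01 m/s); the robot touches nothing.
It fails at once if the terracotta jug is moved more than 30 mm (distance of clay_jug from where it was at the start of the episode above 0.03 m).
It fails at once if the glaze jar is moved more than 30 mm (distance of glaze_jar from where it was at the start of the episode above 0.03 m).
It fails at once if the brush is moved more than 30 mm (distance of brush from where it was at the start of the episode above 0.03 m).
It fails at once if the blue stopper is moved more than 30 mm (distance of blue_stopper from where it was at the start of the episode above 0.03 m).
It fails at once if the jug is tipped by more than 0.3 rad or lifted more than 20 mm (angle between jug's own z axis and vertical above 0.3 rad or height (world z) of jug above 0.02 m).
It also fails if it takes over 72 s, if anything falls off the work surface, if the arm or the gripper's body presses on something with over 40 N, if the wrist force passes 120 N, or if a joint passes its speed limit or range.

## Working session

There is one attempt and no reset: what is moved stays moved. The work goes in short steps, Python scripts to look and compute and a tool call to move; the robot and the scene stay as the last step left them, time stands still between calls to the robot, and variables do not carry over. Pictures are saved under pics/ and viewed, at most 10 in all, crops included, and the job is handed in when it is done.

Besides the shell and the picture viewer there is one more tool, called after "Request:" as name([rows], argument=value, ...), one row to a line, values as JSON. servo_tool: Moves the arm, as the interface text tells. Its arguments: {"type":"object","properties":{"targets":{"type":"array"},"newtons":{"type":"number"}},"required":["targets"]}

```bash
mkdir -p pics; cat > h.py <<'E'
from bench import r, viewer
import numpy as np, cv2
from scipy.spatial.transform import Rotation as R
def snap(n,f):
    s=viewer.snapshot(n); cv2.imwrite(f'pics/{f}.png',np.ascontiguousarray(s['pixels'][:,:,::-1])); 
    np.save(f'pics/{f}.npy',{k:v for k,v in s.items()},allow_pickle=True); return s
def load(f): return np.load(f'pics/{f}.npy',allow_pickle=True).item()
def cam(s):
    f=240/np.tan(np.radians(s['vertical_fov'])/2); q=s['orientation']
    return f,R.from_quat([q[1],q[2],q[3],q[0]]).as_matrix(),np.array(s['origin'])
def px2w(s,u,v,z):
    f,M,o=cam(s); d=M@np.array([(u-s['cx'])/f,-(v-s['cy'])/f,-1]); return (o+d*(z-o[2])/d[2]).round(1)
def w2px(s,p):
    f,M,o=cam(s); c=M.T@(np.array(p)-o); return np.array([s['cx']-f*c[0]/c[2],s['cy']+f*c[1]/c[2]]).round(1)
E
python3 - <<'E'
from h import *
for n in('top','scene'):
    s=snap(n,n+'0'); print({k:v for k,v in s.items() if k!='pixels'})
print(r.state())
E
```

```text
{'vertical_fov': 54.04155944113826, 'cx': 308.7347035179698, 'cy': 241.05812666822658, 'origin': array([ 538.93667033, -148.85714938, 1026.62962892]), 'orientation': array([-0.70236013, -0.01554286,  0.02077884,  0.71134866])}
{'vertical_fov': 50.64268685121629, 'cx': 315.3410032010186, 'cy': 234.49871599043735, 'origin': array([1080.06380252,   80.23594378,  874.15915869]), 'orientation': array([0.52838664, 0.16135803, 0.2531151 , 0.79416868])}
{'time': 0.1, 'joint_pos': array([-1.35454062,  0.4179124 , -0.01029632,  1.61407505,  0.00469668,
        1.11066887, -0.05298801]), 'qd': array([-3.05232826e-05, -2.42250749e-04, -1.58287442e-03, -1.12055209e-03,
       -4.58236266e-04,  5.62358346e-05,  3.96109525e-04]), 'effort': array([ 1.75908273e-03, -8.65822506e+01,  6.81151170e-01, -4.35640669e+01,
        1.93626311e-02,  4.94284541e-03, -3.24660823e-05]), 'position': array([159.25729289, 604.07517055, 230.74038537]), 'eef_rot': array([-2.57975393e-05,  1.28515301e-01,  9.91707390e-01, -5.19372699e-04]), 'contact_force': array([ 0.86373377, -0.06945963,  0.09889303]), 'ft_torque': array([-0.02701003, -0.02499942,  0.02842024]), 'grasp_force': 0.0, 'finger_gap': 1.002364945081461}
```

View pics/top0.png

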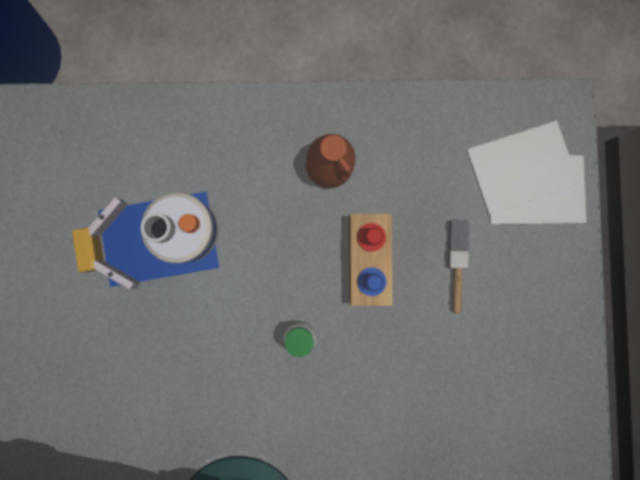

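View pics/scene0.png

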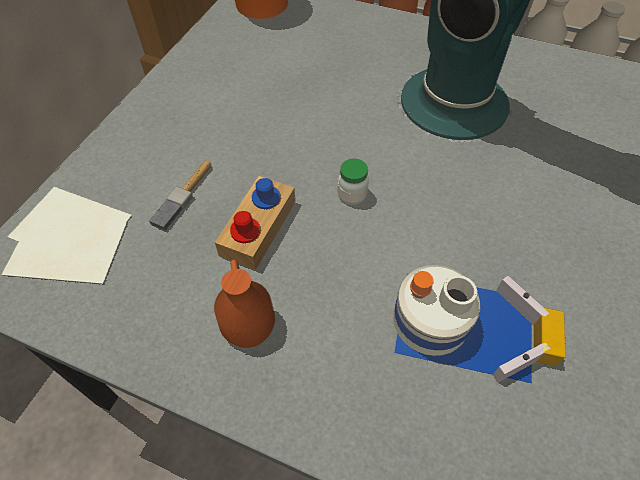

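Top view: V stop on the left at (75-135,200-290), opening to the right (-y). Jug top is near (178,228), neck (157,229), vent (189,224), red stopper (372,236), blue (373,282). I'll enlarge the V stop area.

```bash
python3 - <<'E'
from h import *
s=load('top0'); im=s['pixels'][:,:,::-1]
c=cv2.resize(im[180:300,65:225],None,fx=5,fy=5,interpolation=cv2.INTER_CUBIC); cv2.imwrite('pics/crop0.png',c)
hsv=cv2.cvtColor(np.ascontiguousarray(im),cv2.COLOR_BGR2HSV)
for f in('top0','scene0'):
    q=load(f); h=cv2.cvtColor(q['pixels'],cv2.COLOR_RGB2HSV); H,S,V=h[...,0].astype(int),h[...,1],h[...,2]
    for n,m,z in [('red',((H<3)|(H>176))&(S>200)&(V>90),70),('orange',(H>=4)&(H<=11)&(S>215)&(V>140),138),('yellow',(H>18)&(H<26)&(S>200),45)]:
        k,l,st,ce=cv2.connectedComponentsWithStats(m.astype('uint8')); 
        i=1+np.argmax(st[1:,4]); print(f,n,st[i],ce[i].round(1),px2w(q,*ce[i],z))
for n,u,v,z in [('jugtop',178,228,95),('neck',157,229,135),('clay',331,160,60),('jar',299,342,85),('blue',375,282,90)]: print(n,px2w(s,u,v,z))
E
```

```text
Traceback (most recent call last):
ValueError: attempt to get argmax of an empty sequence
```

View pics/crop0.png

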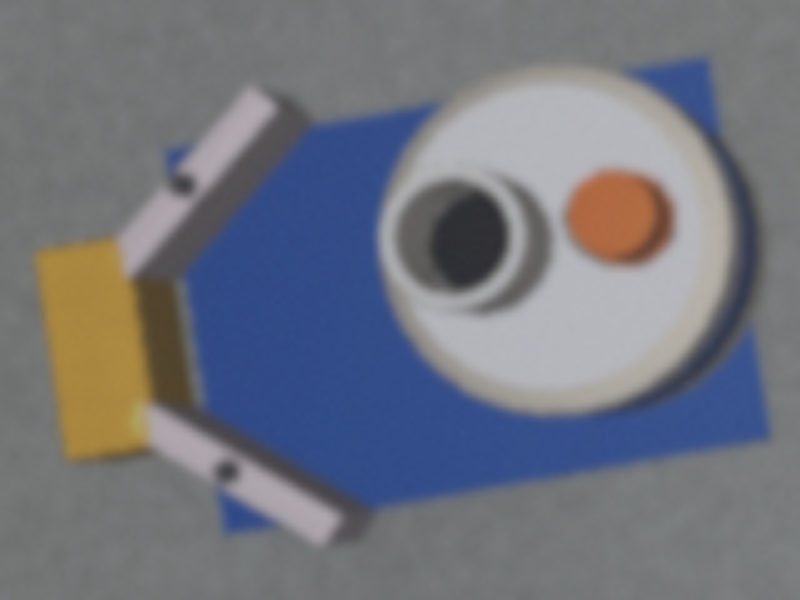

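The crop shows the V arms' tops: upper inner edge (278,103)-(130,275), lower inner edge (345,515)-(168,403), yellow block top long edge (37,252)-(65,460). Jug rim disc is centred at about (559,238), neck (453,240), vent (612,215), all in crop pixels.

```bash
python3 - <<'E'
from h import *
s=load('top0'); q=load('scene0')
C=lambda x,y,z: px2w(s,65+x/5-.4,180+y/5-.4,z)
P={n:C(*a) for n,a in dict(ui1=(278,103,45),ui2=(130,275,45),uo1=(255,85,45),uo2=(120,238,45),li1=(345,515,45),li2=(168,403,45),lo1=(325,545,45),lo2=(150,430,45),y1=(37,252,45),y2=(65,460,45),jug=(559,238,95),neck=(453,240,135),vent=(612,215,140)).items()}
print(P)
def ang(a,b): d=P[b]-P[a]; return np.degrees(np.arctan2(d[1],d[0]))
for a in [('ui1','ui2'),('uo1','uo2'),('li1','li2'),('lo1','lo2'),('y2','y1')]: print(a,ang(*a))
# home
def line(a,b,inside):
    d=(P[b]-P[a])[:2]; n=np.array([-d[1],d[0]])/np.hypot(*d); 
    if n@(inside-P[a][:2])<0:n=-n
    return n,n@P[a][:2]+71
J=P['jug'][:2]; n1,c1=line('ui1','ui2',J); n2,c2=line('li1','li2',J)
h=np.linalg.solve([n1,n2],[c1,c2]); print('home',h,'axis',np.degrees(np.arctan2(*(-(n1+n2))[::-1])),'opening',np.degrees(np.arccos(n1@n2)))
for n,p in [('jug',[*J,95]),('home',[*h,0]),('ui1',P['ui1']),('li1',P['li1']),('neck',P['neck'])]: print(n,'scene px',w2px(q,p))
for n,u,v,z in [('red',375,236.5,90),('blue',375.5,282,90),('clay',331,160,60),('jar',299,342,85)]:
  w=px2w(s,u,v,z); print(n,w,w2px(q,w))
for c in [(351,214),(391,214),(393,305),(352,305)]: print('rack',px2w(s,*c,50))
E
```

```text
{'ui1': array([679.9, 236.9,  45. ]), 'ui2': array([608.5, 297.8,  45. ]), 'uo1': array([687.6, 246.5,  45. ]), 'uo2': array([624. , 302.1,  45. ]), 'li1': array([507.7, 207.8,  45. ]), 'li2': array([555. , 281.5,  45. ]), 'lo1': array([495.4, 216. ,  45. ]), 'lo2': array([543.9, 288.8,  45. ]), 'y1': array([618.6, 336.5,  45. ]), 'y2': array([531.9, 323.8,  45. ]), 'jug': array([617.6, 105.8,  95. ]), 'neck': array([613.9, 134.9, 135. ]), 'vent': array([622.2,  73.5, 140. ])}
('ui1', 'ui2') 139.53777250790662
('uo1', 'uo2') 138.83959633795348
('li1', 'li2') 57.30801581742792
('lo1', 'lo2') 56.32809854174158
('y2', 'y1') 8.333540354821729
home [596.50227714 214.71469826] axis 98.42289416266729 opening 97.77024330952128
jug scene px [438.5 294.7]
home scene px [489.3 329.8]
ui1 scene px [499.3 365.7]
li1 scene px [502.1 277.8]
neck scene px [460.8 287.3]
red [ 594.5 -288.5   90. ] [242.2 216.7]
blue [ 504.  -287.6   90. ] [263.3 183.9]
clay [ 756.5 -204.7   60. ] [243.9 308.5]
jar [ 387.3 -134.3   85. ] [354.2 167.4]
rack [ 644.5 -245.3   50. ]
rack [ 643.5 -328.8   50. ]
rack [ 454.6 -328.8   50. ]
rack [ 455.8 -244.    50. ]
```

Request:
servo_tool([
  [-1,0,0,0,0,0.36,0.45],
  [-1,0,0,0,0,0.36,0.45],
  [-1,0,0,0,0,0.36,0.45],
  [-1,0,0,0,0,0.36,0.45],
  [-1,0,0,0,0,0.36,0.45],
  [-1,0,0,0,0,0.36,0.45],
  [-1,0,0,0,0,0.36,0.45],
  [-1,0,0,0,0,0.36,0.45],
])

```text
time: 1.1
position: [310.0, 547.7, 231.3]
eef_rot: [0.0, 0.243, 0.97, -0.0]
contact_force: [-0.9, -0.2, -0.6]
finger_gap: 0.453
grasp_force: 0.0
```

Request:
servo_tool([
  [-1,0,0,0,0,0.36,0.45],
  [-1,0,0,0,0,0.36,0.45],
  [-1,0,0,0,0,0.36,0.45],
  [-1,0,0,0,0,0.36,0.45],
  [-1,0,0,0,0,0.36,0.45],
  [-1,0,0,0,0,0.36,0.45],
  [-1,0,0,0,0,0.36,0.45],
  [-1,0,0,0,0,0.36,0.45],
])

```text
time: 2.1
position: [442.6, 458.8, 231.3]
eef_rot: [0.0, 0.353, 0.936, -0.0]
contact_force: [0.4, -0.3, -0.7]
finger_gap: 0.449
grasp_force: 0.0
```

Request:
servo_tool([
  [-1,0,0,0,0,0.36,0.45],
  [-1,0,0,0,0,0.36,0.45],
  [-1,0,0,0,0,0.36,0.45],
  [-1,0,0,0,0,0.36,0.45],
  [-1,0,0,0,0,0.36,0.45],
  [-1,0,0,0,0,0.36,0.45],
  [-1,0,0,0,0,0.36,0.45],
  [-1,0,0,0,0,0.36,0.45],
])

```text
time: 3.1
position: [551.4, 341.9, 231.3]
eef_rot: [0.0, 0.458, 0.889, -0.0]
contact_force: [0.8, -0.3, -0.3]
finger_gap: 0.45
grasp_force: 0.0
```

Request:
servo_tool([
  [-1,0,0,0,0,0.36,0.45],
  [-1,0,0,0,0,0.36,0.45],
  [-1,0,0,0,0,0.36,0.45],
  [-1,0,0,0,0,0.36,0.45],
  [-1,0,0,0,0,0.36,0.45],
  [-1,0,0,0,0,0.36,0.45],
  [-1,0,0,0,0,0.36,0.45],
  [-1,0,0,0,0,0.36,0.45],
])

```text
time: 4.1
position: [630.5, 203.3, 231.3]
eef_rot: [0.0, 0.557, 0.831, -0.0]
contact_force: [-0.1, 0.0, 0.5]
finger_gap: 0.449
grasp_force: 0.0
```

Request:
servo_tool([
  [-1,0,0,0,0,0.36,0.45],
  [-1,0,0,0,0,0.36,0.45],
  [-1,0,0,0,0,0.36,0.45],
  [-1,0,0,0,0,0.36,0.45],
  [-1,0,0,0,0,0.36,0.45],
  [-1,0,0,0,0,0.36,0.45],
  [-1,0,0,0,0,0.36,0.45],
  [-1,0,0,0,0,0.36,0.45],
])

```text
time: 5.1
position: [676.0, 50.2, 231.3]
eef_rot: [0.0, 0.649, 0.761, -0.0]
contact_force: [-0.1, -0.6, 0.2]
finger_gap: 0.452
grasp_force: 0.0
```

Request:
servo_tool([
  [-0.8,-0.6,0.5,0,0,0,0.45],
  [-0.8,-0.6,0.5,0,0,0,0.45],
  [-0.8,-0.6,0.5,0,0,0,0.45],
  [-0.8,-0.6,0.5,0,0,0,0.45],
  [0,0,1,0,0,0,0.45],
  [0,0,1,0,0,0,0.45],
  [0,0,1,0,0,0,0.45],
  [0,0,1,0,0,0,0.45],
])

```text
time: 6.1
position: [638.6, -18.9, 109.6]
eef_rot: [-0.0, 0.648, 0.762, -0.0]
contact_force: [-0.1, -0.5, -0.3]
finger_gap: 0.448
grasp_force: 0.0
```

Request:
servo_tool([
  [0,0,1,0,0,0,0.45],
  [0,0,0.95,0,0,0,0.45],
  [0.6,0,0,0,0,0,0.45],
  [0.6,0,0,0,0,0,0.45],
  [0.4,0,0,0,0,0,0.45],
  [0.3,0,0,0,0,0,0.45],
  [0,0,0,0,0,0,0.45],
  [0,0,0,0,0,0,0.45],
])

```text
time: 7.1
position: [632.6, 17.8, 72.5]
eef_rot: [0.0, 0.648, 0.762, -0.0]
contact_force: [-1.3, 0.3, 0.2]
finger_gap: 0.45
grasp_force: 0.0
```

```bash
python3 - <<'E'
from h import *
snap('scene','s1'); t=snap('top','t1')
a=cv2.imread('pics/s1.png')[220:420,330:600]; b=cv2.imread('pics/t1.png')[150:300,65:265]
cv2.imwrite('pics/c1.png',np.hstack([cv2.resize(a,(400,296)),cv2.resize(b,(395,296))]))
print(r.state()['position'])
E
```

```text
[632.61518717  17.64486149  72.3651788 ]
```

View pics/c1.png

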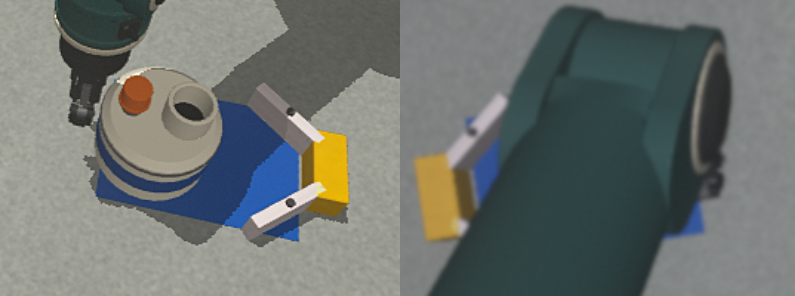

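Scene view: fingers are just behind the jug's near wall, the gripper body clears the vent cap, and the push line is good. Pushing.

Request:
servo_tool([
  [0.5,-0.03,0,0,0,0,0.45],
  [0.6,-0.03,0,0,0,0,0.45],
  [0.7,-0.03,0,0,0,0,0.45],
  [0.7,-0.03,0,0,0,0,0.45],
  [0.7,-0.03,0,0,0,0,0.45],
  [0.7,-0.03,0,0,0,0,0.45],
  [0.6,-0.03,0,0,0,0,0.45],
  [0.5,0,0,0,0,0,0.45],
])

```text
time: 8.2
position: [612.1, 116.8, 72.3]
eef_rot: [0.0, 0.648, 0.762, -0.0]
contact_force: [0.1, -6.9, -0.2]
finger_gap: 0.446
grasp_force: 2.7
```

Request:
servo_tool([
  [0.3,0,0,0,0,0,0.45],
  [0.2,0,0,0,0,0,0.45],
  [0.1,0,0,0,0,0,0.45],
  [0.1,0,0,0,0,0,0.45],
  [0.1,0,0,0,0,0,0.45],
  [0.05,0,0,0,0,0,0.45],
  [0,0,0,0,0,0,0.45],
  [0,0,0,0,0,0,0.45],
])

```text
time: 9.2
position: [609.6, 132.8, 72.3]
eef_rot: [0.0, 0.648, 0.762, -0.0]
contact_force: [0.3, -4.5, 0.5]
finger_gap: 0.447
grasp_force: 2.4
```

Request:
servo_tool([
  [0.1,0,0,0,0,0,0.45],
  [0.1,0,0,0,0,0,0.45],
  [0.05,0,0,0,0,0,0.45],
  [0,0,0,0,0,0,0.45],
  [0,0,0,0,0,0,0.45],
  [0,0,0,0,0,0,0.45],
  [0,0,0,0,0,0,0.45],
  [0,0,0,0,0,0,0.45],
])

```text
time: 10.2
position: [608.9, 137.9, 72.3]
eef_rot: [0.0, 0.648, 0.762, -0.0]
contact_force: [-0.1, -5.3, -0.3]
finger_gap: 0.449
grasp_force: 2.3
```

```bash
python3 - <<'E'
from h import *
s=snap('scene','s2')
b=cv2.imread('pics/s2.png')[230:400,380:590]
cv2.imwrite('pics/c2.png',cv2.resize(b,None,fx=3.5,fy=3.5,interpolation=cv2.INTER_CUBIC))
print(r.state()['position'],r.state()['contact_force'])
E
```

```text
[608.86927353 137.89167671  72.29359861] [ 0.2712726  -4.13948206  0.29038871]
```

View pics/c2.png

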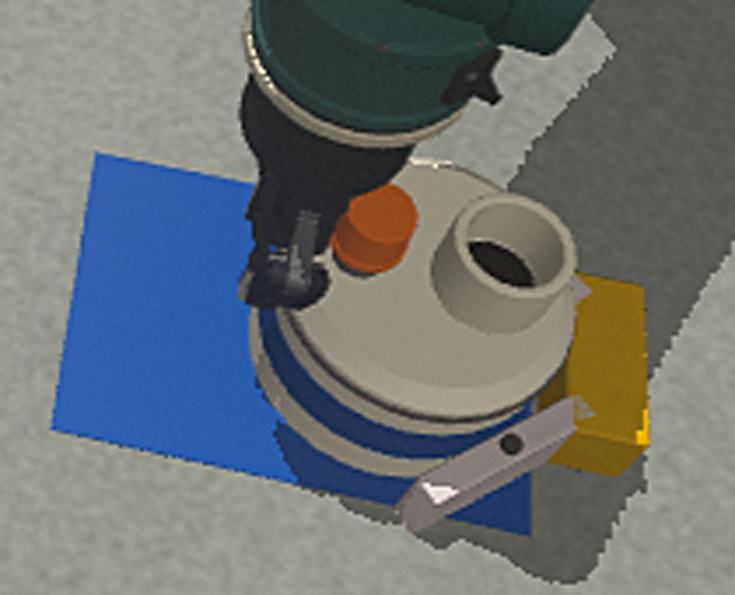

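The jug sits nearly between the arms and the vent is still up. There's no rise in force yet, so I'll keep pushing gently.

Request:
servo_tool([
  [0.08,0,0,0,0,0,0.45],
  [0.08,0,0,0,0,0,0.45],
  [0,0,0,0,0,0,0.45],
  [0,0,0,0,0,0,0.45],
  [0,0,0,0,0,0,0.45],
  [0,0,0,0,0,0,0.45],
  [0,0,0,0,0,0,0.45],
  [0,0,0,0,0,0,0.45],
])

```text
time: 11.25
position: [608.3, 138.8, 72.3]
eef_rot: [0.001, 0.649, 0.761, -0.001]
contact_force: [-0.8, -15.1, 4.6]
finger_gap: 0.449
grasp_force: 7.2
```

The stop is firm (15 N), so the jug is home. Backing off, rising and going over the red stopper.

Request:
servo_tool([
  [-0.5,0,0,0,0,0,0.45],
  [-1,0,0,0,0,0,0.45],
  [-1,0,0,0,0,0,0.45],
  [-1,0,0,0,0,0,0.65],
  [-1,-0.25,-0.8,0,0,0,0.65],
  [-1,-0.25,-0.8,0,0,0,0.65],
  [-1,-0.25,-0.8,0,0,0,0.65],
  [-1,-0.25,-0.8,0,0,0,0.65],
])

```text
time: 12.25
position: [612.6, -11.6, 137.9]
eef_rot: [0.0, 0.648, 0.762, 0.0]
contact_force: [0.2, 0.6, 0.4]
finger_gap: 0.645
grasp_force: 0.0
```

Request:
servo_tool([
  [-1,-0.25,-0.8,0,0,0,0.65],
  [-1,-0.25,0,0,0,0,0.65],
  [-1,-0.25,0,0,0,0,0.65],
  [-1,-0.25,0,0,0,0,0.65],
  [-1,-0.25,0,0,0,0,0.65],
  [-1,-0.25,0,0,0,0,0.65],
  [-1,-0.25,0,0,0,0,0.65],
  [-1,-0.25,0,0,0,0,0.65],
])

```text
time: 13.25
position: [598.7, -175.9, 152.3]
eef_rot: [0.0, 0.648, 0.762, -0.0]
contact_force: [0.2, 0.5, -0.3]
finger_gap: 0.652
grasp_force: 0.0
```

Request:
servo_tool([
  [-1,-0.2,0,0,0,0,0.65],
  [-1,-0.2,0,0,0,0,0.65],
  [-1,-0.2,0,0,0,0,0.65],
  [-1,-0.2,0,0,0,0,0.65],
  [-1,-0.2,0,0,0,0,0.65],
  [-0.4,0,0,0,0,0,0.65],
  [0,0,0,0,0,0,0.65],
  [0,0,0,0,0,0,0.65],
])

```text
time: 14.25
position: [596.7, -283.5, 152.3]
eef_rot: [-0.0, 0.648, 0.762, 0.0]
contact_force: [0.3, -0.2, 0.1]
finger_gap: 0.65
grasp_force: 0.0
```

```bash
python3 - <<'E'
from h import *
w=snap('wrist','w3'); t=snap('top','t3'); s=snap('scene','s3')
print({k:v for k,v in w.items() if k!='pixels'}, r.state()['position'],r.state()['eef_rot'])
b=cv2.imread('pics/t3.png')[180:300,65:225]; a=cv2.imread('pics/w3.png')
cv2.imwrite('pics/c3.png',np.vstack([cv2.resize(np.hstack([cv2.resize(a,(400,300)),cv2.resize(b,(400,300),interpolation=cv2.INTER_CUBIC)]),(800,300)),cv2.resize(cv2.imread('pics/s3.png')[230:380,400:600],(400,300)).repeat(1,0) if 0 else np.hstack([cv2.resize(cv2.imread('pics/s3.png')[230:380,400:600],(400,300),interpolation=cv2.INTER_CUBIC),np.zeros((300,400,3),'uint8')])]))
E
```

```text
{'vertical_fov': 58.038391431311155, 'cx': 312.88557892299724, 'cy': 240.72807614729746, 'origin': array([ 584.34581453, -208.6572702 ,  294.76755713]), 'orientation': array([ 0.9853737 , -0.14964126, -0.01301684,  0.08047817])} [ 596.61743231 -283.61590435  152.37967582] [-3.19768763e-05  6.47609753e-01  7.61972175e-01  1.04547839e-04]
```

View pics/c3.png

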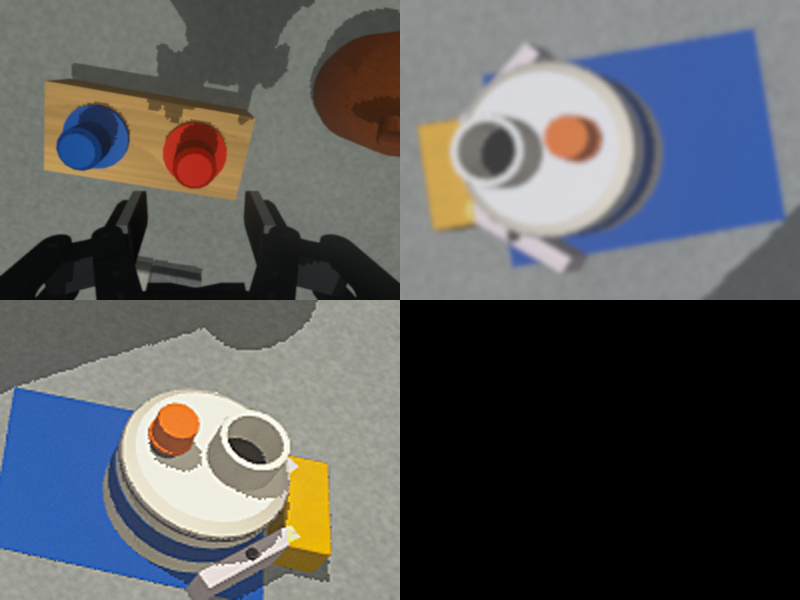

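```bash
python3 - <<'E'
from h import *
w,t,s=load('w3'),load('t3'),load('s3')
h=cv2.cvtColor(w['pixels'],cv2.COLOR_RGB2HSV).astype(int)
m=(((h[...,0]<4)|(h[...,0]>175))&(h[...,1]>150)&(h[...,2]>70)).astype('uint8')
k,l,st,ce=cv2.connectedComponentsWithStats(m); i=1+np.argmax(st[1:,4]); print('red blob',st[i],ce[i])
print('knob top',px2w(w,313,269,96),'expect knob bbox; flange ctr',px2w(w,195*1.6,151*1.6,56), 'pred px of (595,-288)',w2px(w,[595.3,-287.5,96]),w2px(w,[595.3,-287.5,56]))
T=lambda x,y,z:px2w(t,65+(x-400)/2.5-.3,180+y/2.5-.3,z)
S=lambda x,y,z:px2w(s,400+x/2-.25,230+(y-300)/2-.25,z)
print('neck',T(487,151,135),S(255,438,135)); print('vent',T(567,138,140),S(180,419,140)); print('disc',T(550,148,95))
E
python3 - <<'E'
import cv2;import numpy as np
a=cv2.imread('pics/w3.png')[180:330,230:390];b=cv2.imread('pics/t3.png')[195:285,75:171];c=cv2.imread('pics/s3.png')[265:345,455:555]
I=cv2.INTER_CUBIC
cv2.imwrite('pics/c4.png',np.hstack([cv2.resize(a,None,fx=2,fy=2,interpolation=I),np.vstack([cv2.resize(b,(480,450),interpolation=I)])[:300*1+150] [:300] if 0 else cv2.resize(b,(320,300),interpolation=I)]))
E
```

```text
red blob [ 263  197   78  103 3650] [300.35863014 261.61479452]
knob top [ 597.1 -283.9   96. ] expect knob bbox; flange ctr [ 596.4 -282.5   56. ] pred px of (595,-288) [308.2 275.1] [308.8 249.4]
neck [591.5 240.  135. ] [593.4 239.2 135. ]
vent [600.3 177.8 140. ] [602.5 178.9 140. ]
disc [595.6 207.8  95. ]
```

View pics/c4.png

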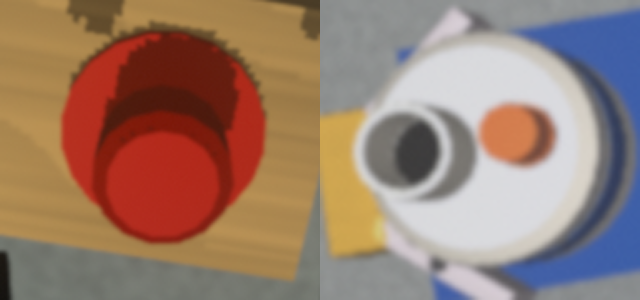

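Wrist crop: red knob top at full-image pixel (311,273), flange (312,245), giving the stopper at about (596.5,-286). Neck is at about (592.4,239.6), matching home. Grasping.

Request:
servo_tool([
  [-0.13,0,0.8,0,0,0,0.65],
  [0,0,0.9,0,0,0,0.65],
  [0,0,0.9,0,0,0,0.65],
  [0,0,0.9,0,0,0,0.65],
  [0,0,0.7,0,0,0,0.65],
  [0,0,0.5,0,0,0,0.65],
  [0,0,0,0,0,0,0.65],
  [0,0,0,0,0,0,0.65],
])

```text
time: 15.4
position: [597.1, -287.2, 58.9]
eef_rot: [0.0, 0.648, 0.762, 0.0]
contact_force: [0.6, -0.9, 0.3]
finger_gap: 0.652
grasp_force: 0.0
```

Request:
servo_tool([
  [0,0,0,0,0,0,0.2],
  [0,0,0,0,0,0,0.2],
  [0,0,0,0,0,0,0.2],
  [0,0,0,0,0,0,0.2],
  [0,0,0,0,0,0,0.2],
  [0,0,0,0,0,0,0.2],
  [0,0,0,0,0,0,0.2],
  [0,0,0,0,0,0,0.2],
], newtons=40)

```text
time: 16.4
position: [597.2, -287.0, 59.1]
eef_rot: [0.0, 0.648, 0.762, 0.0]
contact_force: [-1.5, 1.0, 5.7]
finger_gap: 0.406
grasp_force: 39.9
```

Request:
servo_tool([
  [0,0,-0.5,0,0,0,0.2],
  [0,0,-1,0,0,0,0.2],
  [0,0,-1,0,0,0,0.2],
  [0,0,-1,0,0,0,0.2],
  [0.4,0.1,-1,0,0,0,0.2],
  [0.6,0.1,-1,0,0,0,0.2],
  [0.6,0.1,-1,0,0,0,0.2],
  [0.8,0.1,-1,0,0,0,0.2],
])

```text
time: 17.4
position: [597.0, -237.1, 209.7]
eef_rot: [0.0, 0.648, 0.762, -0.0]
contact_force: [-1.0, -0.2, -1.5]
finger_gap: 0.408
grasp_force: 40.0
```

Request:
servo_tool([
  [1,0.15,0,0,0,0,0.2],
  [1,0.15,0,0,0,0,0.2],
  [1,0.15,0,0,0,0,0.2],
  [1,0.15,0,0,0,0,0.2],
  [1,0.15,0,0,0,0,0.2],
  [1,0.15,0,0,0,0,0.2],
  [1,0.15,0,0,0,0,0.2],
  [1,0.15,0,0,0,0,0.2],
])

```text
time: 18.4
position: [595.1, -75.1, 208.4]
eef_rot: [0.0, 0.648, 0.762, -0.0]
contact_force: [-0.3, 0.2, -0.5]
finger_gap: 0.408
grasp_force: 40.0
```

Request:
servo_tool([
  [1,0.15,0,0,0,0,0.2],
  [1,0.15,0,0,0,0,0.2],
  [1,0.15,0,0,0,0,0.2],
  [1,0.15,0,0,0,0,0.2],
  [1,0.15,0,0,0,0,0.2],
  [1,0.15,0,0,0,0,0.2],
  [1,0.15,0,0,0,0,0.2],
  [1,0.15,0,0,0,0,0.2],
])

```text
time: 19.4
position: [593.1, 86.6, 208.3]
eef_rot: [0.0, 0.648, 0.762, -0.0]
contact_force: [0.3, 0.6, -0.2]
finger_gap: 0.408
grasp_force: 40.0
```

Request:
servo_tool([
  [1,0.15,0,0,0,0,0.2],
  [1,0.15,0,0,0,0,0.2],
  [1,0.15,0,0,0,0,0.2],
  [1,0.15,0,0,0,0,0.2],
  [1,0.15,0,0,0,0,0.2],
  [1,0.15,0,0,0,0,0.2],
  [0.7,0.1,0,0,0,0,0.2],
  [0,0,0,0,0,0,0.2],
])

```text
time: 20.4
position: [591.2, 221.9, 208.1]
eef_rot: [-0.0, 0.647, 0.762, -0.0]
contact_force: [-0.3, -1.0, -1.4]
finger_gap: 0.409
grasp_force: 40.0
```

Request:
servo_tool([
  [0.5,0.1,0,0,0,0,0.2],
  [0.32,0.1,0,0,0,0,0.2],
  [0,0,0.6,0,0,0,0.2],
  [0,0,0.6,0,0,0,0.2],
  [0,0,0,0,0,0,0.2],
  [0,0,0,0,0,0,0.2],
  [0,0,0,0,0,0,0.2],
  [0,0,0,0,0,0,0.2],
])

```text
time: 21.4
position: [592.8, 237.6, 184.6]
eef_rot: [0.0, 0.648, 0.762, 0.0]
contact_force: [-0.2, 0.5, -1.1]
finger_gap: 0.405
grasp_force: 40.0
```

```bash
python3 - <<'E'
from h import *
w=snap('wrist','w5'); s=snap('scene','s5'); p=r.state()['position']; print(p)
I=cv2.INTER_CUBIC
a=cv2.imread('pics/w5.png'); c=cv2.imread('pics/s5.png')[200:350,420:580]
for z,n in((135,'neck'),):print(n,w2px(w,[592.4,239.6,z]),w2px(s,[592.4,239.6,z]))
cv2.imwrite('pics/c5.png',np.hstack([cv2.resize(a,(400,300)),cv2.resize(c,(400,375),interpolation=I)[:300] if 0 else cv2.resize(c,(400,300),interpolation=I)]))
E
```

```text
[592.72695947 237.62637217 184.47987664]
neck [312.1 269. ] [527.6 298.3]
```

View pics/c5.png

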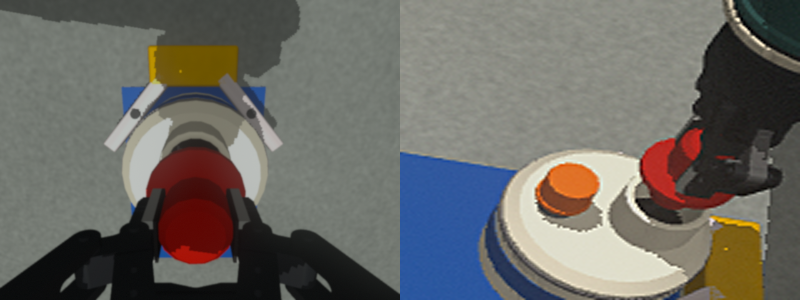

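Wrist view: stopper (x about 196) is centred over the neck. Scene view: it hangs upright just above the mouth. Lowering.

Request:
servo_tool([
  [0.05,0,0.25,0,0,0,0.2],
  [0,0,0.3,0,0,0,0.2],
  [0,0,0.3,0,0,0,0.2],
  [0,0,0.3,0,0,0,0.2],
  [0,0,0.2,0,0,0,0.2],
  [0,0,0.2,0,0,0,0.2],
  [0,0,0.1,0,0,0,0.2],
  [0,0,0.1,0,0,0,0.2],
])

```text
time: 22.5
position: [592.6, 238.6, 149.3]
eef_rot: [0.0, 0.648, 0.762, 0.0]
contact_force: [0.2, 0.3, -1.9]
finger_gap: 0.41
grasp_force: 40.0
```

Request:
servo_tool([
  [0,0,0.1,0,0,0,0.2],
  [0,0,0.05,0,0,0,0.2],
  [0,0,0.05,0,0,0,0.2],
  [0,0,0,0,0,0,0.2],
  [0,0,0,0,0,0,0.2],
  [0,0,0,0,0,0,0.2],
  [0,0,0,0,0,0,0.2],
  [0,0,0,0,0,0,0.2],
])

```text
time: 23.5
position: [592.5, 238.6, 145.3]
eef_rot: [0.0, 0.648, 0.762, -0.0]
contact_force: [0.5, 0.5, -1.1]
finger_gap: 0.408
grasp_force: 40.0
```

Request:
servo_tool([
  [0,0,0.05,0,0,0,0.2],
  [0,0,0.05,0,0,0,0.2],
  [0,0,0,0,0,0,0.2],
  [0,0,0,0,0,0,0.2],
  [0,0,0,0,0,0,0.2],
  [0,0,0,0,0,0,0.2],
  [0,0,0,0,0,0,0.2],
  [0,0,0,0,0,0,0.2],
])

```text
time: 24.5
position: [592.6, 238.6, 144.1]
eef_rot: [-0.0, 0.648, 0.762, 0.0]
contact_force: [-5.7, -2.0, 11.9]
finger_gap: 0.409
grasp_force: 41.2
```

Seated at the expected height with 12 N of upward force. Releasing.

Request:
servo_tool([
  [0,0,0,0,0,0,0.65],
  [0,0,0,0,0,0,0.65],
  [0,0,0,0,0,0,0.65],
  [0,0,0,0,0,0,0.65],
  [0,0,-0.5,0,0,0,0.65],
  [0,0,-1,0,0,0,0.65],
  [0,0,-1,0,0,0,0.65],
  [0,0,-1,0,0,0,0.65],
])

```text
time: 25.5
position: [592.7, 238.7, 215.4]
eef_rot: [0.0, 0.648, 0.762, 0.001]
contact_force: [0.3, -0.2, 0.4]
finger_gap: 0.654
grasp_force: 0.0
```

Request:
servo_tool([
  [-1,0,-0.5,0,0,0,0],
  [-1,0,0,0,0,0,0],
  [-1,0,0,0,0,0,0],
  [0,0,0,0,0,0,0],
  [0,0,0,0,0,0,0],
  [0,0,0,0,0,0,0],
  [0,0,0,0,0,0,0],
  [0,0,0,0,0,0,0],
])

```text
time: 26.5
position: [602.1, 179.6, 223.3]
eef_rot: [0.0, 0.648, 0.762, -0.0]
contact_force: [-0.4, -0.3, -0.1]
finger_gap: 0.003
grasp_force: 0.0
```

```bash
python3 - <<'E'
from h import *
w=snap('wrist','w6'); s=snap('scene','s6'); st=r.state(); print(st['position'],st['eef_rot'],st['finger_gap'])
for n,p in dict(vent=[601.4,178.3,140],knob=[592.4,239.6,181],rim=[592.4,239.6,135]).items():print(n,w2px(w,p),w2px(s,p))
I=cv2.INTER_CUBIC
a=cv2.imread('pics/w6.png'); c=cv2.imread('pics/s6.png')[200:350,420:580]
cv2.imwrite('pics/c6.png',np.hstack([cv2.resize(a,(400,300)),cv2.resize(c,(400,375),interpolation=I)[75:]]))
E
```

```text
[602.08941577 179.492318   223.2922144 ] [ 3.69891131e-05  6.47874660e-01  7.61746955e-01 -3.55525687e-05] -0.0023104956506904187
vent [310.7 252.5] [489.5 288.6]
knob [312.6 143.9] [537.4 284.4]
rim [312.5 136.5] [527.6 298.3]
```

View pics/c6.png

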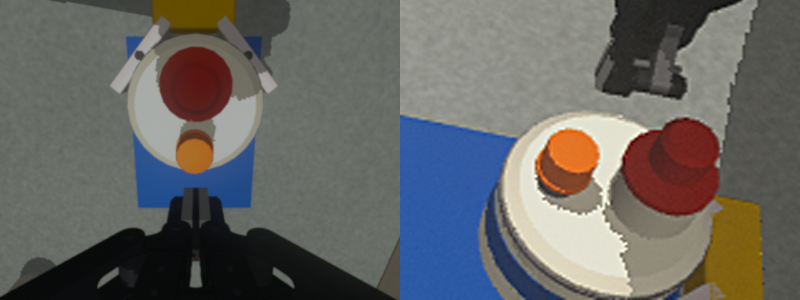

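Scene view: the stopper's flange sits flat on the rim, gripper is clear. The vent's wrist pixel (312,251) matches the prediction (311,252). Pressing the vent cap.

Request:
servo_tool([
  [-0.05,0,0.7,0,0,0,0],
  [0,0,1,0,0,0,0],
  [0,0,1,0,0,0,0],
  [0,0,0.8,0,0,0,0],
  [0,0,0.4,0,0,0,0],
  [0,0,0.2,0,0,0,0],
  [0,0,0.2,0,0,0,0],
  [0,0,0.2,0,0,0,0],
])

```text
time: 27.6
position: [602.5, 178.4, 133.6]
eef_rot: [0.0, 0.648, 0.762, 0.0]
contact_force: [-1.2, -1.0, 4.6]
finger_gap: -0.002
grasp_force: 2.0
```

Request:
servo_tool([
  [0,0,0.1,0,0,0,0],
  [0,0,0.1,0,0,0,0],
  [0,0,0,0,0,0,0],
  [0,0,0,0,0,0,0],
  [0,0,0,0,0,0,0],
  [0,0,0,0,0,0,0],
  [0,0,0,0,0,0,0],
  [0,0,0,0,0,0,0],
])

```text
time: 28.6
position: [602.3, 178.4, 129.3]
eef_rot: [0.0, 0.648, 0.762, -0.0]
contact_force: [-0.2, 0.2, 0.3]
finger_gap: 0.001
grasp_force: 0.0
```

Request:
servo_tool([
  [0,0,0.08,0,0,0,0],
  [0,0,0.05,0,0,0,0],
  [0,0,0,0,0,0,0],
  [0,0,0,0,0,0,0],
  [0,0,0,0,0,0,0],
  [0,0,0,0,0,0,0],
  [0,0,0,0,0,0,0],
  [0,0,0,0,0,0,0],
])

```text
time: 29.6
position: [602.6, 178.4, 127.9]
eef_rot: [0.0, 0.648, 0.762, 0.001]
contact_force: [-6.9, -1.9, 19.5]
finger_gap: -0.003
grasp_force: 9.7
```

Bottomed out at 127.9 mm with 19.5 N. Retreating upward and checking.

Request:
servo_tool([
  [0,0,-0.5,0,0,0,0],
  [0,0,-1,0,0,0,0],
  [0,0,-1,0,0,0,0],
  [0,0,-1,0,0,0,0],
  [-1,0,-1,0,0,0,0],
  [-1,0,-0.5,0,0,0,0],
  [-1,0,0,0,0,0,0],
  [0,0,0,0,0,0,0],
])

```text
time: 30.6
position: [612.0, 116.4, 226.2]
eef_rot: [0.0, 0.649, 0.761, -0.001]
contact_force: [-0.1, -0.3, -0.2]
finger_gap: -0.002
grasp_force: 0.0
```

```bash
python3 - <<'E'
from h import *
s=snap('scene','s7'); st=r.state(); print(st['position'],st['contact_force'])
for z in(128,140):print(w2px(s,[601.4,178.3,z]))
cv2.imwrite('pics/c7.png',cv2.resize(cv2.imread('pics/s7.png')[240:390,400:600],(800,600),interpolation=cv2.INTER_CUBIC))
E
```

```text
[611.76821025 117.9601947  225.98857791] [0.30783935 0.33621035 0.07736462]
[487.6 292.1]
[489.5 288.6]
```

View pics/c7.png

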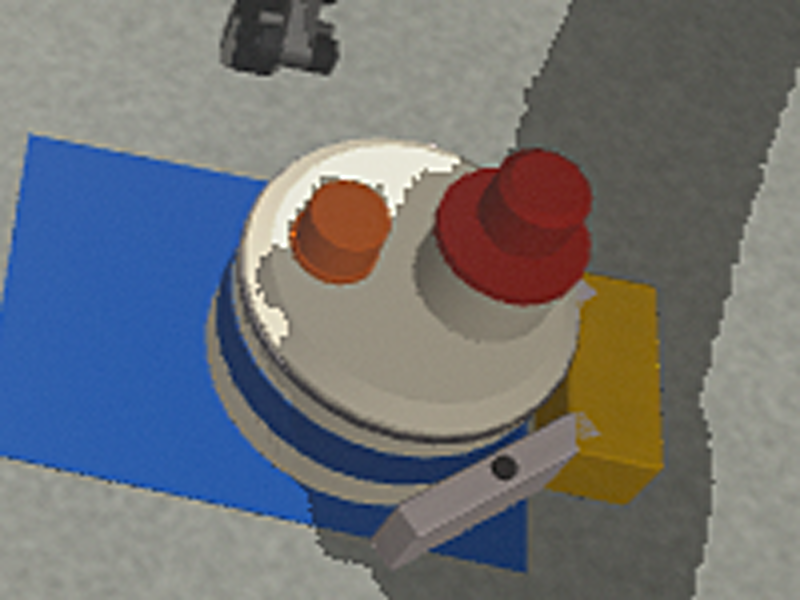

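The vent top is at image pixel (487.5,294.5), the lowered position. The stopper is seated, the jug is in the V stop, and the gripper is clear.

```bash
python3 -c "
from bench import r
print(r.close_job())"
```

```text
the job is handed in; nothing more can be done
None
```

The job is handed in, with no verdict returned: the jug is home in the V stop, the red stopper is seated in its neck and released, and the vent cap was then pushed fully down.

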